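# Clear the nut mill's deck and take off its filler cap

## Task

The nut mill has to be filled, and no shell may fall into its throat: with the cap still screwed in, sweep the three walnut shells off its steel deck into the side catch tray with the crumb scraper (no fingers on the shells), then stand the scraper back upright on the worktop. Then unscrew the black filler cap: nobody knows whether its thread is right- or left-handed, so feel which way it gives, and do not wrench it against its stop. Lift it off level and finish while still holding it up, well clear above the mill; leave the egg timer and the jam jar alone.

Things in the scene. Friction and masses are not known exactly. Their poses are not given: they have to be found in the camera images.
- mill: nut mill, fixed, cream housing; origin on the worktop under the middle of its steel deck; x to the back, y to its left (to the catch tray), z up. Deck top z = 95 mm, x = -63 to 65, y = -125 to 125. Rims: 8 mm above the deck along the front, 6 mm along the right end. Behind the deck the motor hood (x = 65 to 165) rises to z = 147; the left edge (y = 125) is open
- tray_floor (a point): middle of the catch tray's floor, 44 mm above the worktop; axes as the mill's. The grey tray hangs at the deck's open left edge, where the deck drops straight into it: inside 92 mm wide (mill y = 125 to 217), 142 mm long (x = -71 to 71); its other three walls reach z = 88 mm
- deck (a point): middle of the part of the deck where the shells lie (mill x = 0, y = 50), on its surface; axes as the mill's. At the start the shells' middles lie within x = -33 to 39, y = -19 to 54 mm of it
- throat (a point): middle of the rim of the cap's steel collar (mill x = 0, y = -70 mm), 17 mm above the deck; collar 72 mm across; axes as the mill's. Quarter-turn thread of either hand (it differs from start to start, unseen), almost no drag: wrong way a hard stop after about 10 degrees; right way about 69 degrees to a stop, hardly rising; it lifts straight out from 58 degrees to that stop
- cap: black screw cap, 100 g, 77 mm across; origin in the middle of its underside, which sits 1 mm above the deck; z up. Flange z = 16 to 22 mm, resting on the collar; on it a wing grip 56 mm long (cap's x), 14 mm thick (y), z = 22 to 51: grasp it from above across its thickness. Screwed in, the wing lies along the mill's x. Right-hand thread loosens counter-clockwise from above, left-hand clockwise
- scraper: crumb scraper of 150 g, standing upright on its black rubber foot: foot 95 mm long (x), 24 mm thick (y), 14 mm high; beech grip 86 mm long, 20 mm thick, from z = 18 to 70 mm. Origin at the middle of the foot's underside, z up
- shell_1: half walnut shell, brown dome 28 mm across and 13 mm high, 12 g, lying flat side down on the deck; origin at the middle of its flat side
- shell_2: half walnut shell, brown dome 25 mm across and 11 mm high, 12 g, lying flat side down on the deck; origin at the middle of its flat side
- shell_3: half walnut shell, brown dome 26 mm across and 12 mm high, 12 g, lying flat side down on the deck; origin at the middle of its flat side
- timer: red and cream egg timer, 60 mm across, 57 mm high, a bystander; origin at the middle of its underside
- jar: jam jar with a yellow lid, 72 mm across, 87 mm high, a bystander; origin at the middle of its underside

How it is judged:
By the outcome, as a careful person would: the job done as asked, in the order asked, and still so for the second after the job is handed in, while the arm keeps its last pose, push and grip.
It also fails if it takes over 72 s, if anything falls off the work surface, if the arm or the gripper's body presses on something with over 40 N, if the wrist force passes 120 N, or if a joint passes its speed limit or range.

## Robot

A 6-joint arm with a two-finger parallel gripper is mounted at the origin on a cart in front of the work surface, level with it; the furniture and walls round the work are solid. World frame = base frame: x ahead of the robot, y to its left, z up, the work surface at z = 0. Lengths are in m, angles in rad, forces in N, time in s.
With the tool pointing down it reaches from about 0.275 to 0.725 m from the base axis. Payload 5.6 kg.
Tool frame: the origin (TCP) lies on the centre line of the jaws, within the pads' length; the fingertips stand 14 mm ahead of it and the grasp point (between the pads) lies 5 mm behind it; z points along the fingers, y is the line along which they close (so a half turn about z gives the same grasp; the last joint's range is limited). The gripper opens to 85 mm and grips with 20 to 120 N. Pads are 22 mm wide; open, the fingers measure 114 mm over their backs; the gripper's body (76 mm by 85 mm) begins 54 mm behind the grasp point. The pads swing forward as they close: fully open they stand 13 mm farther back than shut.
Start: joints at [-0.82, 0.255, 0.108, 0, -1.424, -0.285], TCP at [0.247, -0.491, 0.245] pointing down, gripper open.
Joint ranges: [-2.95, 2.95], [-1.21, 1.97], [-1.09, 1.5], [-2.87, 1.71], [-2.94, -0.07], [-3.05, 3.05]. Speed limits (rad/s): [2.57, 2.57, 3.14, 3.14, 3.14, 3.14].

## Interface

Orientations are given as a unit quaternion [x, y, z, w].
In Python, from rig import bot gives the robot as it stands. The module is installed in compiled form; this text tells all that it offers.
- The arm moves only by the tool arm_command, never from a script. Its argument "targets" is a list of rows, each an object with "dp": the shift along the tool's x, y, z in units of 50 mm (1.0 is 50 mm), a list of three; "dr": the turn, a rotation vector about the tool's x, y, z in units of 6 degrees (1.0 is 6 degrees), a list of three; "grip": the opening, from 0 (shut) to 1 (fully open). A call has 1 to 8 rows; each row shifts and turns the commanded pose from where the row before left it, along the tool's axes as they then stand; what a row does not reach is not made up. A row lasts 1/10 s, in which the tool goes at most 50 mm and 8.59 degrees, less where a joint would pass 70% of its speed; a pose out of reach is approached as far as the arm can. A call is refused whole if a number of a shift passes 1 or a number of a turn 1, either way. A call with a gripper value outside its range is refused whole. The fingers move at their own pace and stop on an object; the grip force is fixed at half the most. Time passes only in rows, so rows that do not move let the fingers close. It gives the time, the measured TCP pose, the force, the opening and the grip force at its end, in the units of the state.
- bot.observe(): the state, without advancing time (a new reading comes with each control period).
- bot.read_camera(name): name is "scene" or "top" or "wrist"; returns a dict with "pixels" (420x560x3 uint8, red, green, blue), "z_map" (420x560 float32, m along the optical axis (not along the pixel's ray), 0 where there is no reading), "camera_matrix" (3x3 intrinsics, pixels), "origin" and "attitude" of the camera in the world; the wrist camera has in their place "mount" (4x4, takes a point from camera to tool coordinates, whose origin is the TCP and whose axes are the flange's). Camera axes: x right, y down, z forward; pixel columns grow to the right and rows downward; lengths in m; the calibration is good to about 2 mm. A picture is of the moment at which its call begins: read the wrist's pose just before it.
- bot.close_job(): hands the job in; it is judged then, once.
The state is a dict: "clock": time; "joints": joint angles; "dq": joint speeds; "tau": joint torques, N m; "tool_pos": TCP position; "tool_rot": TCP orientation; "ft_force": force on the tool from outside, world axes, zero at the start; "moment": the same for the moment, N m; "opening": finger opening in m; "gripper_force": force on a finger pad.
Only numpy, scipy, OpenCV 4.12 (cv2) and the standard library are available. Lean on these libraries where they do the work, as an engineer would, in place of code of your own. Each camera call takes 0.05 s, during which the arm holds its last target. There are 200 camera calls.

## Working session

There is one attempt and no reset: what is moved stays moved. The work goes in short steps, Python scripts to look and compute and a tool call to move; the robot and the scene stay as the last step left them, time stands still between calls to the robot, and variables do not carry over. Pictures are saved under pics/ and viewed, at most 10 in all, crops included, and the job is handed in when it is done.

Besides the shell and the picture viewer there is one more tool, called after "Request:" in YAML: its name, and indented under it one key for each argument. arm_command: Moves the arm, as the interface text tells. Its arguments: {"type":"object","properties":{"targets":{"type":"array"}},"required":["targets"]}

```bash
mkdir -p pics; cat > h.py <<'E'
import numpy as np, cv2
from scipy.spatial.transform import Rotation as R
from rig import bot
def att(a):
    a=np.array(a,float)
    return a if a.shape==(3,3) else R.from_quat(a).as_matrix()
def cloud(c):
    K=np.array(c['camera_matrix']);z=c['z_map'];v,u=np.mgrid[:z.shape[0],:z.shape[1]]
    P=np.stack([(u-K[0,2])/K[0,0]*z,(v-K[1,2])/K[1,1]*z,z],-1)
    return P@att(c['attitude']).T+np.array(c['origin'])
E
python3 - <<'E'
from h import *
print(bot.observe())
ims=[]
for n in ('scene','top'):
    c=bot.read_camera(n); print(n,c['camera_matrix'],c['origin'],c['attitude'])
    np.savez(n+'.npz',**c); cv2.imwrite(f'pics/{n}.png',c['pixels'][...,::-1])
E
```

```text
{'clock': 0.0, 'joints': array([-8.20427414e-01,  2.55760639e-01,  1.07008819e-01, -4.85992359e-04,
       -1.42389085e+00, -2.84607310e-01]), 'dq': array([-0.0005396 , -0.00074729, -0.00155026, -0.00042801,  0.00049807,
        0.00138271]), 'tau': array([ 4.48828350e-04, -3.86630559e+01,  2.37934273e+01,  5.36513463e+00,
       -6.11022057e-03, -2.74903539e-05]), 'tool_pos': array([ 0.24685949, -0.49096735,  0.24438855]), 'tool_rot': array([-2.30746583e-01,  9.73013414e-01,  9.21193881e-04, -2.47815365e-04]), 'ft_force': array([ 0.41502475, -0.58513168, -0.81842091]), 'moment': array([-0.01549823, -0.04026861,  0.03380573]), 'gripper_force': 0.0, 'opening': 0.08530365277293396}
scene [[436.14146558   0.         277.03902824]
 [  0.         436.14146558 209.82506023]
 [  0.           0.           1.        ]] [0.09369591 0.8375975  0.91035037] [-0.24367291  0.87807195 -0.39642846  0.11161378]
top [[406.03515219   0.         275.36008141]
 [  0.         406.03515219 210.84423957]
 [  0.           0.           1.        ]] [0.46336464 0.06537627 1.19597043] [-0.70169879  0.71115035 -0.0304959   0.03088663]
```

View pics/scene.png

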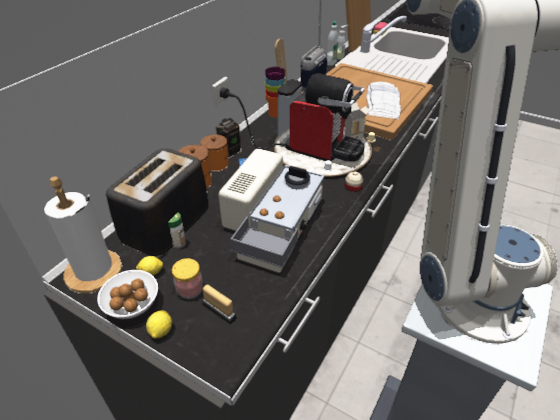

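View pics/top.png

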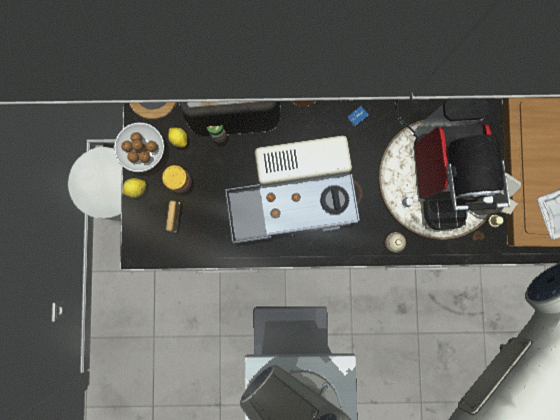

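Both views show the mill in mid-counter. In the top view the shells are at (270,198), (296,198) and (276,213), and the cap is at (334,199) with its wing roughly vertical. The scraper is at (174,216), the jar at (176,179) and the timer at (395,242). Next I'll measure them.

```bash
python3 - <<'E'
from h import *
c=dict(np.load('top.npz'));P=cloud(c);hsv=cv2.cvtColor(c['pixels'],cv2.COLOR_RGB2HSV)
K=c['camera_matrix'];A=att(c['attitude']);o=c['origin']
def ray(u,v,z):
    d=A@np.array([(u-K[0,2])/K[0,0],(v-K[1,2])/K[1,1],1]);return o+d*(z-o[2])/d[2]
def ana(name,m,zp=None):
    n,l,s,ce=cv2.connectedComponentsWithStats(m.astype(np.uint8))
    for i in range(1,n):
        if s[i,4]<15: continue
        q=P[l==i]; cc=ray(*ce[i],zp) if zp else q.mean(0)
        r=cv2.minAreaRect(q[:,:2].astype(np.float32)*1000)
        print(name,ce[i].round(1),s[i,4],cc.round(4),'z',np.percentile(q[:,2],[5,50,95]).round(3),'rect',np.round(r[0],1),np.round(r[1],1),round(r[2],1))
def box(u0,u1,v0,v1):
    b=np.zeros(hsv.shape[:2],bool);b[v0:v1,u0:u1]=1;return b
H,S,V=[hsv[...,i].astype(int) for i in range(3)]
Z=P[...,2]
ana('scr',box(155,195,195,240)&(Z>.03)&(Z<.1),.07)
ana('scrcol',box(155,195,195,240)&(S>60)&(V>100),.07)
ana('jar',box(155,195,160,197)&(S>120)&(V>120),.087)
ana('timer',box(380,412,228,256)&(Z>.03),.05)
ana('shell',box(262,310,188,222)&(S>90),.103)
ana('deck',box(220,365,170,245)&(Z>.085)&(Z<.1))
ana('hood',box(220,365,130,200)&(Z>.135)&(Z<.16))
ana('cap',box(315,355,180,220)&(V<80),.117)
ana('wing',box(315,355,180,220)&(Z>.133),.146)
E
```

```text
scr [172.2 215.3] 300 [0.5528 0.3524 0.07  ] z [0.036 0.067 0.072] rect [554.2 357. ] [20.2 85.1] 83.6
scrcol [170.5 215.4] 200 [0.5526 0.3571 0.07  ] z [0.063 0.068 0.072] rect [531.  222.3] [331.4  83.4] 80.8
jar [173.8 176.9] 469 [0.6578 0.3446 0.087 ] z [0.082 0.086 0.089] rect [590.5 223.8] [400.7  67.2] 60.8
timer [396.  241.6] 295 [ 0.4717 -0.2729  0.05  ] z [0.032 0.044 0.055] rect [ 475.8 -119.5] [369.2  54.2] 88.7
shell [270.4 196.9] 45 [0.5965 0.0782 0.103 ] z [0.099 0.103 0.107] rect [596.4  78. ] [19.1 16.8] 88.4
shell [295.5 197. ] 42 [0.5954 0.0103 0.103 ] z [0.097 0.103 0.106] rect [595.7  10.2] [17.  17.3] 46.6
shell [275.1 211.2] 22 [0.5576 0.0661 0.103 ] z [0.102 0.107 0.109] rect [513.4  67.9] [16.2 99.8] 87.9
deck [305.5 204.3] 3534 [ 0.5762 -0.0173  0.0939] z [0.09  0.094 0.098] rect [577.8 -27.2] [133.5 257. ] 7.6
deck [250.5 185.5] 22 [0.6308 0.1328 0.0877] z [0.085 0.087 0.09 ] rect [631.2 131.4] [ 3.8 50.3] 7.2
deck [228.2 208.5] 43 [0.5681 0.1946 0.0874] z [0.085 0.087 0.091] rect [568.  194.8] [97.7  4.1] 7.4
deck [234.  236.9] 30 [0.49   0.1792 0.087 ] z [0.085 0.087 0.089] rect [491.5 181.2] [43. 20.] 39.5
deck [257.6 237.8] 16 [0.4868 0.1147 0.0869] z [0.085 0.087 0.089] rect [486.5 115.1] [ 3.9 30.5] 7.4
hood [302.8 159.1] 3394 [ 0.6905 -0.0086  0.1448] z [0.14  0.145 0.149] rect [692.4  -9.4] [ 99.8 248.8] 7.5
hood [335.4 193.3] 68 [ 0.5987 -0.0919  0.1446] z [0.14  0.145 0.148] rect [598.8 -92.4] [32.8 13.1] 8.9
cap [334.2 199.7] 399 [ 0.5851 -0.0924  0.117 ] z [0.113 0.117 0.147] rect [526.7 -39.6] [ 73.4 234. ] 48.5
wing [335.9 197.8] 124 [ 0.5868 -0.0927  0.146 ] z [0.135 0.144 0.148] rect [587.6 -93.6] [55.4 14. ] 8.2
```

Request:
arm_command:
  targets:
    - {"dp": [-0.655,0.62,0],"dr": [0,0,0],"grip": 1}
    - {"dp": [-0.655,0.62,0],"dr": [0,0,0],"grip": 1}
    - {"dp": [-0.655,0.62,0],"dr": [0,0,0],"grip": 1}
    - {"dp": [-0.655,0.62,0],"dr": [0,0,0],"grip": 1}
    - {"dp": [-0.655,0.62,0],"dr": [0,0,0],"grip": 1}
    - {"dp": [-0.655,0.62,0],"dr": [0,0,0],"grip": 1}
    - {"dp": [-0.655,0.62,0],"dr": [0,0,0],"grip": 1}
    - {"dp": [-0.655,0.62,0],"dr": [0,0,0],"grip": 1}

```text
clock: 0.9
tool_pos: [0.3697, -0.1503, 0.2452]
tool_rot: [-0.231, 0.973, 0.0, -0.0]
ft_force: [1.9, -1.5, 0.0]
opening: 0.0853
gripper_force: 0.0
```

Request:
arm_command:
  targets:
    - {"dp": [-0.655,0.62,0],"dr": [0,0,0],"grip": 1}
    - {"dp": [-0.655,0.62,0],"dr": [0,0,0],"grip": 1}
    - {"dp": [-0.655,0.62,0],"dr": [0,0,0],"grip": 1}
    - {"dp": [-0.655,0.62,0],"dr": [0,0,0],"grip": 1}
    - {"dp": [-0.655,0.62,0],"dr": [0,0,0],"grip": 1}
    - {"dp": [-0.655,0.62,0],"dr": [0,0,0],"grip": 1}
    - {"dp": [-0.655,0.62,0],"dr": [0,0,0],"grip": 1}
    - {"dp": [-0.655,0.62,0],"dr": [0,0,0],"grip": 1}

```text
clock: 1.7
tool_pos: [0.4925, 0.1889, 0.2449]
tool_rot: [-0.231, 0.973, -0.0, -0.0]
ft_force: [0.3, 0.0, 0.3]
opening: 0.0852
gripper_force: 0.0
```

Request:
arm_command:
  targets:
    - {"dp": [-0.655,0.62,0],"dr": [0,0,0.9],"grip": 1}
    - {"dp": [0,0,0],"dr": [0,0,0.9],"grip": 1}
    - {"dp": [0,0,0],"dr": [0,0,0.9],"grip": 1}
    - {"dp": [0,0,0],"dr": [0,0,0.9],"grip": 1}
    - {"dp": [0,0,0],"dr": [0,0,0.9],"grip": 1}
    - {"dp": [0,0,0],"dr": [0,0,0.9],"grip": 1}
    - {"dp": [0,0,0],"dr": [0,0,0],"grip": 1}

```text
clock: 2.4
tool_pos: [0.5075, 0.2295, 0.2448]
tool_rot: [0.05, 0.999, -0.0, -0.0]
ft_force: [0.4, 0.1, 0.6]
opening: 0.0853
gripper_force: 0.0
```

```bash
cat >> h.py <<'E'
def wrist(name):
    s=bot.observe();c=bot.read_camera('wrist');M=np.array(c['mount'])
    Rt=R.from_quat(s['tool_rot']).as_matrix()
    c['attitude']=Rt@M[:3,:3];c['origin']=np.array(s['tool_pos'])+Rt@M[:3,3]
    cv2.imwrite(f'pics/{name}.png',c['pixels'][...,::-1]);return s,c
def plan(goal,s=None):
    s=s or bot.observe();Rt=R.from_quat(s['tool_rot']).as_matrix()
    ty=np.degrees(np.arctan2(Rt[1,1],Rt[0,1]))
    print('pos',np.round(s['tool_pos'],4),'tool y angle',ty.round(2),'dp units',(Rt.T@(np.array(goal)-s['tool_pos'])/.05).round(3),'clock',s['clock'],'j',np.round(s['joints'],2))
def rects(P,m,minn=100):
    n,l,st,_=cv2.connectedComponentsWithStats(m.astype(np.uint8))
    for i in range(1,n):
        if st[i,4]>minn:
            q=P[l==i];r=cv2.minAreaRect(q[:,:2].astype(np.float32)*1000)
            print(st[i,4],'c',np.round(r[0],1),np.round(r[1],1),round(r[2],1),'z',np.percentile(q[:,2],[2,50,98]).round(4),'px',st[i,:4])
E
python3 - <<'E'
from h import *
s,c=wrist('w1');P=cloud(c)
rects(P,(c['z_map']>0)&(P[...,2]>.06)&(P[...,2]<.08))
rects(P,(c['z_map']>0)&(P[...,2]>.004)&(P[...,2]<.025))
plan([.554,.357,.2],s)
E
```

```text
929 c [528.3 173.6] [181.8  85.5] 43.0 z [0.0606 0.0705 0.0798] px [105 161 158 151]
1938 c [554.2 357.1] [19.1 84.6] 83.3 z [0.0611 0.0692 0.0712] px [400 180  33  87]
923 c [538.   95.2] [87.2 11.3] 11.9 z [0.0604 0.0703 0.0789] px [107 195  48  87]
205 c [502.9  30.2] [11.7 50.3] 7.3 z [0.0601 0.0614 0.0655] px [ 41 200  50  17]
862 c [628.2 155.1] [ 2.8 85.7] 7.2 z [0.0603 0.0705 0.0797] px [172 301  84  27]
136 c [654.9 314.2] [ 6.7 28.9] 79.2 z [0.0601 0.0648 0.0792] px [369 306   9  32]
513 c [683.8 115.5] [79.9  3.8] 5.8 z [0.0605 0.0709 0.0796] px [171 334  26  61]
856 c [555.  357.6] [24.3 94.8] 82.6 z [0.0045 0.0136 0.024 ] px [380 165  35  85]
148 c [625.9 458.6] [14.2 54.1] 41.0 z [0.0149 0.0219 0.0249] px [476 252  41  33]
286 c [638.7 333.6] [21.5 63.8] 27.0 z [0.0057 0.0182 0.0245] px [358 269  51  35]
369 c [729.7 476. ] [29.7 38.6] 47.0 z [0.0042 0.0062 0.0243] px [471 328  48  17]
pos [0.5075 0.2295 0.2448] tool y angle 84.24 dp units [-0.669  2.631  0.894] clock 2.4 j [ 0.71  0.27  0.13 -0.   -1.43 -2.38]
```

View pics/w1.png

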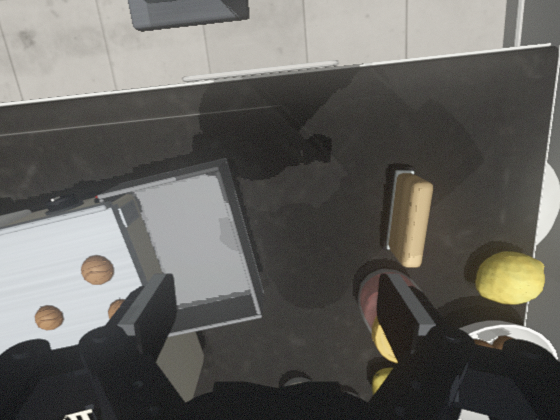

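The wrist view shows the scraper at (410,220), long axis nearly along world x, clear of the jar at (385,310). I'll grasp it.

Request:
arm_command:
  targets:
    - {"dp": [-0.167,0.658,0.22],"dr": [0,0,0],"grip": 1}
    - {"dp": [-0.167,0.658,0.22],"dr": [0,0,0],"grip": 1}
    - {"dp": [-0.167,0.658,0.22],"dr": [0,0,0],"grip": 1}
    - {"dp": [-0.167,0.658,0.22],"dr": [0,0,0.15],"grip": 1}
    - {"dp": [0,0,0.6],"dr": [0,0,0],"grip": 1}
    - {"dp": [0,0,0.6],"dr": [0,0,0],"grip": 1}
    - {"dp": [0,0,0.6],"dr": [0,0,0],"grip": 1}
    - {"dp": [0,0,0.6],"dr": [0,0,0],"grip": 1}

```text
clock: 3.25
tool_pos: [0.5539, 0.3571, 0.0798]
tool_rot: [0.056, 0.998, -0.0, -0.0]
ft_force: [-0.2, 0.5, 0.3]
opening: 0.0854
gripper_force: 0.0
```

Request:
arm_command:
  targets:
    - {"dp": [0,0,0.4],"dr": [0,0,0],"grip": 1}
    - {"dp": [0,0,0.26],"dr": [0,0,0],"grip": 1}
    - {"dp": [0,0,0],"dr": [0,0,0],"grip": 0}
    - {"dp": [0,0,0],"dr": [0,0,0],"grip": 0}
    - {"dp": [0,0,0],"dr": [0,0,0],"grip": 0}
    - {"dp": [0,0,0],"dr": [0,0,0],"grip": 0}
    - {"dp": [0,0,0],"dr": [0,0,0],"grip": 0}
    - {"dp": [0,0,0],"dr": [0,0,0],"grip": 0}

```text
clock: 4.05
tool_pos: [0.5547, 0.3577, 0.0496]
tool_rot: [0.057, 0.998, 0.001, 0.001]
ft_force: [0.2, 1.3, 4.5]
opening: 0.0195
gripper_force: 59.6
```

Request:
arm_command:
  targets:
    - {"dp": [0,0,0],"dr": [0,0,0],"grip": 0}
    - {"dp": [0,0,0],"dr": [0,0,0],"grip": 0}

```text
clock: 4.25
tool_pos: [0.5547, 0.3577, 0.0496]
tool_rot: [0.057, 0.998, 0.001, 0.001]
ft_force: [-0.5, 1.6, 5.9]
opening: 0.0197
gripper_force: 59.7
```

Request:
arm_command:
  targets:
    - {"dp": [0,0,-0.4],"dr": [0,0,0],"grip": 0}
    - {"dp": [0,0,-0.6],"dr": [0,0,0],"grip": 0}
    - {"dp": [0,0,-0.6],"dr": [0,0,-0.6],"grip": 0}
    - {"dp": [0,0,-0.6],"dr": [0,0,-0.6],"grip": 0}
    - {"dp": [0,0,-0.6],"dr": [0,0,-0.6],"grip": 0}
    - {"dp": [0,0,-0.6],"dr": [0,0,-0.55],"grip": 0}
    - {"dp": [0,0,0],"dr": [0,0,0],"grip": 0}
    - {"dp": [0,0,0],"dr": [0,0,0],"grip": 0}

```text
clock: 5.05
tool_pos: [0.5539, 0.3573, 0.218]
tool_rot: [-0.065, 0.998, 0.0, -0.0]
ft_force: [-0.3, -0.1, -2.9]
opening: 0.0195
gripper_force: 58.9
```

```bash
python3 - <<'E'
from h import *
s,c=wrist('w2');P=cloud(c);hsv=cv2.cvtColor(c['pixels'],cv2.COLOR_RGB2HSV)
print(s['ft_force'],s['opening'])
Z=P[...,2];ok=c['z_map']>.08
print('shellish');rects(P,ok&(Z>.096)&(Z<.112)&(hsv[...,1]>90),40)
print('deckish');rects(P,ok&(Z>.088)&(Z<.1),300)
near=(c['z_map']>.03)&(np.linalg.norm(P[...,:2]-s['tool_pos'][:2],axis=-1)<.06)&(Z<s['tool_pos'][2]-.02)
print('scraper');rects(P,near,100)
plan([.589,-.028,.215],s)
E
```

```text
[-0.29522448 -0.08116066 -2.94253368] 0.019483336751418792
shellish
deckish
scraper
8216 c [549.5 356.3] [110.9 119.4] 9.8 z [-0.0015  0.0002  0.1887] px [217 120 118 110]
pos [0.5539 0.3573 0.218 ] tool y angle 97.45 dp units [ 0.303 -7.732  0.055] clock 5.05 j [ 0.81  0.48  0.38 -0.   -1.46 -2.25]
```

View pics/w2.png

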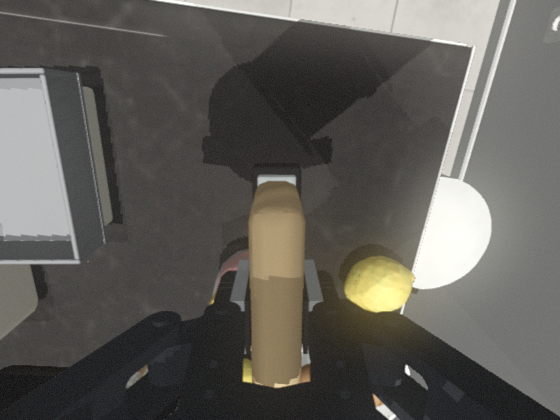

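The scraper is held straight in the jaws (275,280). I'll carry it to above the start of the sweep.

Request:
arm_command:
  targets:
    - {"dp": [0.03,-0.773,0],"dr": [0,0,0],"grip": 0}
    - {"dp": [0.03,-0.773,0],"dr": [0,0,0],"grip": 0}
    - {"dp": [0.03,-0.773,0],"dr": [0,0,0],"grip": 0}
    - {"dp": [0.03,-0.773,0],"dr": [0,0,0],"grip": 0}
    - {"dp": [0.03,-0.773,0],"dr": [0,0,0],"grip": 0}
    - {"dp": [0.03,-0.773,0],"dr": [0,0,0],"grip": 0}
    - {"dp": [0.03,-0.773,0],"dr": [0,0,0],"grip": 0}
    - {"dp": [0.03,-0.773,0],"dr": [0,0,0],"grip": 0}

```text
clock: 5.9
tool_pos: [0.5815, 0.0474, 0.2163]
tool_rot: [-0.065, 0.998, -0.0, -0.002]
ft_force: [0.9, 0.1, -1.9]
opening: 0.0192
gripper_force: 59.0
```

Request:
arm_command:
  targets:
    - {"dp": [0.03,-0.773,0],"dr": [0,0,0],"grip": 0}
    - {"dp": [0.03,-0.773,0],"dr": [0,0,0],"grip": 0}
    - {"dp": [0,0,0],"dr": [0,0,0],"grip": 0}
    - {"dp": [0,0,0],"dr": [0,0,0],"grip": 0}

```text
clock: 6.3
tool_pos: [0.5887, -0.0289, 0.2164]
tool_rot: [-0.064, 0.998, 0.0, -0.002]
ft_force: [0.9, 0.5, -1.2]
opening: 0.0191
gripper_force: 59.2
```

```bash
cat >> h.py <<'E'
def mill(p,o=(.5784,-.0244),a=7.5):
    a=np.radians(a);d=np.asarray(p)[...,:2]-np.array(o)
    return np.stack([d[...,0]*np.cos(a)+d[...,1]*np.sin(a),-d[...,0]*np.sin(a)+d[...,1]*np.cos(a)],-1)
E
python3 - <<'E'
from h import *
s,c=wrist('w3');P=cloud(c);hsv=cv2.cvtColor(c['pixels'],cv2.COLOR_RGB2HSV)
Z=P[...,2];ok=c['z_map']>.08;M=mill(P)
def rep(n,m,k=40):
    q=M[m];print(n)
    N,l,st,_=cv2.connectedComponentsWithStats(m.astype(np.uint8))
    for i in range(1,N):
        if st[i,4]>k:
            q=M[l==i]*1000;print(st[i],'x',np.percentile(q[:,0],[1,99]).round(1),'y',np.percentile(q[:,1],[1,99]).round(1),'z',np.percentile(Z[l==i],[2,50,98]).round(4))
rep('shell',ok&(Z>.096)&(Z<.112)&(hsv[...,1]>100))
rep('deck',ok&(Z>.091)&(Z<.0985),500)
rep('hood',ok&(Z>.142)&(Z<.152),300)
print('tcp mill',mill(s['tool_pos']));plan([.589,-.028,.215],s)
E
```

```text
shell
deck
[  100   110   364   167 37059] x [-60.8  64.4] y [-125.4  122.7] z [0.0934 0.0949 0.0965]
hood
[ 155  174   31   87 1973] x [-25.7  27.5] y [-76.6 -63.4] z [0.1427 0.1464 0.148 ]
[ 403  311   60   39 1165] x [68.8 94. ] y [ 82.1 120.8] z [0.1423 0.1452 0.1477]
[106 312  44  30 620] x [69.1 87.9] y [-121.8  -92.9] z [0.1422 0.1446 0.1475]
tcp mill [ 0.00966451 -0.00578724]
pos [ 0.5887 -0.0289  0.2164] tool y angle 97.35 dp units [-0.008  0.017  0.028] clock 6.3 j [ 0.22  0.35  0.16 -0.   -1.39 -1.66]
```

View pics/w3.png

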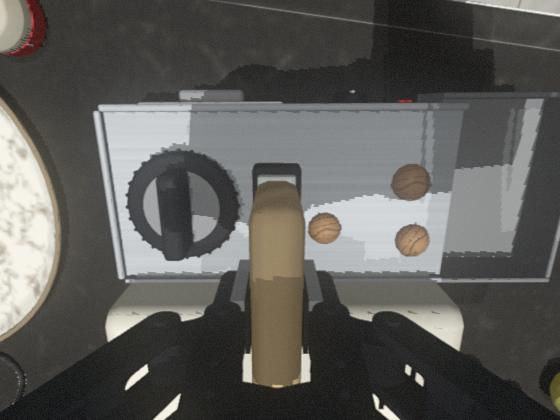

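The wrist view confirms the mill pose. The shells are at (324,228), (411,182) and (412,240), with the cap at (180,205). I'll cast those pixels onto the deck plane.

```bash
python3 - <<'E'
from h import *
s,c=wrist('w3');P=cloud(c)
for u,v in [(324,228),(411,182),(412,240)]:
    q=P[v,u];w=c['pixels'][v,u];cc=c['origin'];d=q-cc;g=cc+d*(.101-cc[2])/d[2]
    print(mill(q)*1000,q[2],w,mill(g)*1000)
print(c['origin'], (P[165:175,262:290,2]).mean(), mill(P[170,285])*1000,mill(P[170,301])*1000)
m=(P[...,2]>.155)&(P[...,2]<.185)&(c['z_map']>.03);m[:,:240]=0;m[:,310:]=0
q=mill(P[m])*1000;print(np.percentile(q,[2,98],axis=0),np.percentile(P[m][:,2],[2,50,98]))
E
```

```text
[21.15239993 30.11126475] 0.10776337308562198 [154 124 101] [23.60950843 31.10855305]
[-13.03811153  89.7222056 ] 0.107479352775636 [104  89  73] [-11.61804864  92.29975717]
[31.30924146 96.22416814] 0.10583795833194024 [188 158 127] [33.25783154 98.26686876]
[ 0.51441512 -0.03779811  0.345417  ] 0.181075667835029 [-34.85975911  -0.58969295] [-34.58394431   7.22387628]
[[-36.87015655 -16.18340162]
 [-22.74708574   7.19462146]] [0.17095323 0.18063635 0.18441863]
```

Request:
arm_command:
  targets:
    - {"dp": [0,0,0.4],"dr": [0,0,0],"grip": 0}
    - {"dp": [0,0,0.4],"dr": [0,0,0],"grip": 0}
    - {"dp": [0,0,0.4],"dr": [0,0,0],"grip": 0}
    - {"dp": [0,0,0.1],"dr": [0,0,0],"grip": 0}
    - {"dp": [0,0,0.06],"dr": [0,0,0],"grip": 0}
    - {"dp": [0,0,0],"dr": [0,0,0],"grip": 0}

```text
clock: 7.0
tool_pos: [0.5899, -0.0275, 0.1507]
tool_rot: [-0.066, 0.998, -0.0, 0.0]
ft_force: [-0.3, -0.5, -1.0]
opening: 0.0193
gripper_force: 59.2
```

Request:
arm_command:
  targets:
    - {"dp": [0,0,0.04],"dr": [0,0,0],"grip": 0}
    - {"dp": [0,0,0],"dr": [0,0,0],"grip": 0}

```text
clock: 7.2
tool_pos: [0.5899, -0.0279, 0.1489]
tool_rot: [-0.065, 0.998, 0.0, 0.001]
ft_force: [-0.9, 0.4, -1.7]
opening: 0.0192
gripper_force: 59.2
```

Request:
arm_command:
  targets:
    - {"dp": [0,0,0.03],"dr": [0,0,0],"grip": 0}
    - {"dp": [0,0,0.03],"dr": [0,0,0],"grip": 0}
    - {"dp": [0,0,0],"dr": [0,0,0],"grip": 0}

```text
clock: 7.5
tool_pos: [0.5895, -0.0281, 0.1451]
tool_rot: [-0.065, 0.998, 0.0, -0.0]
ft_force: [0.9, 0.2, -2.8]
opening: 0.0192
gripper_force: 59.2
```

Request:
arm_command:
  targets:
    - {"dp": [0,0,0.015],"dr": [0,0,0],"grip": 0}
    - {"dp": [0,0,0],"dr": [0,0,0],"grip": 0}

```text
clock: 7.7
tool_pos: [0.5897, -0.0281, 0.1446]
tool_rot: [-0.065, 0.998, -0.0, 0.0]
ft_force: [-0.2, -0.0, -0.4]
opening: 0.0193
gripper_force: 59.4
```

Request:
arm_command:
  targets:
    - {"dp": [0,0.1,0],"dr": [0,0,0],"grip": 0}
    - {"dp": [0,0.15,0],"dr": [0,0,0],"grip": 0}
    - {"dp": [0,0.2,0],"dr": [0,0,0],"grip": 0}
    - {"dp": [0,0.2,0],"dr": [0,0,0],"grip": 0}
    - {"dp": [0,0.2,0],"dr": [0,0,0],"grip": 0}
    - {"dp": [0,0.2,0],"dr": [0,0,0],"grip": 0}
    - {"dp": [0,0.2,0],"dr": [0,0,0],"grip": 0}
    - {"dp": [0,0.1,0],"dr": [0,0,0],"grip": 0}

```text
clock: 8.5
tool_pos: [0.5807, 0.04, 0.1446]
tool_rot: [-0.066, 0.998, 0.0, 0.0]
ft_force: [0.1, -0.3, -0.4]
opening: 0.0195
gripper_force: 59.3
```

```bash
python3 - <<'E'
from h import *
s,c=wrist('w4');print(mill(s['tool_pos']),s['tool_pos'],s['ft_force'])
E
```

```text
[0.01069284 0.06358945] [0.58070127 0.04004113 0.14458413] [ 0.09342322 -0.26542183 -0.35548316]
```

View pics/w4.png

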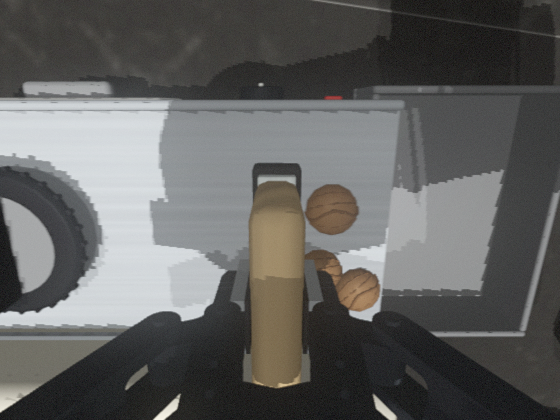

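The shells are riding ahead of the foot at (332,209), (322,267) and (357,290). I'll continue over the edge.

Request:
arm_command:
  targets:
    - {"dp": [0,0.19,0],"dr": [0,0,0],"grip": 0}
    - {"dp": [0,0.2,0],"dr": [0,0,0],"grip": 0}
    - {"dp": [0,0.2,0],"dr": [0,0,0],"grip": 0}
    - {"dp": [0,0.2,0],"dr": [0,0,0],"grip": 0}
    - {"dp": [0,0.2,0],"dr": [0,0,0],"grip": 0}
    - {"dp": [0,0.2,0],"dr": [0,0,0],"grip": 0}
    - {"dp": [0,0.2,0],"dr": [0,0,0],"grip": 0}
    - {"dp": [0,0.2,0],"dr": [0,0,0],"grip": 0}

```text
clock: 9.35
tool_pos: [0.5702, 0.1187, 0.1444]
tool_rot: [-0.065, 0.998, 0.0, -0.0]
ft_force: [0.5, -0.6, -1.2]
opening: 0.0192
gripper_force: 59.3
```

Request:
arm_command:
  targets:
    - {"dp": [0,0,0],"dr": [0,0,0],"grip": 0}
    - {"dp": [0,0,-0.5],"dr": [0,0,0],"grip": 0}
    - {"dp": [0,0,-0.6],"dr": [0,0,0],"grip": 0}
    - {"dp": [0,0,-0.6],"dr": [0,0,0],"grip": 0}
    - {"dp": [0,0,0],"dr": [0,0,0],"grip": 0}
    - {"dp": [0,0,0],"dr": [0,0,0],"grip": 0}

```text
clock: 9.95
tool_pos: [0.5705, 0.1178, 0.2297]
tool_rot: [-0.065, 0.998, 0.0, 0.0]
ft_force: [-0.5, 0.4, -2.8]
opening: 0.0194
gripper_force: 59.3
```

```bash
python3 - <<'E'
from h import *
s,c=wrist('w5');plan([.549,.357,.20],s);print(s['ft_force'])
t=bot.read_camera('scene');a=cv2.resize(t['pixels'][140:290,200:360],None,fx=2.5,fy=2.5)
b=c['pixels'];h=max(a.shape[0],b.shape[0])
im=np.zeros((h,a.shape[1]+b.shape[1],3),np.uint8);im[:a.shape[0],:a.shape[1]]=a;im[:b.shape[0],a.shape[1]:]=b
cv2.imwrite('pics/w5b.png',cv2.resize(im,None,fx=.83,fy=.83)[...,::-1])
E
```

```text
pos [0.5705 0.1178 0.2297] tool y angle 97.47 dp units [-0.196  4.798  0.598] clock 9.95 j [ 0.47  0.32  0.16 -0.   -1.41 -1.91]
[-0.46560964  0.39398746 -2.76022091]
```

View pics/w5b.png

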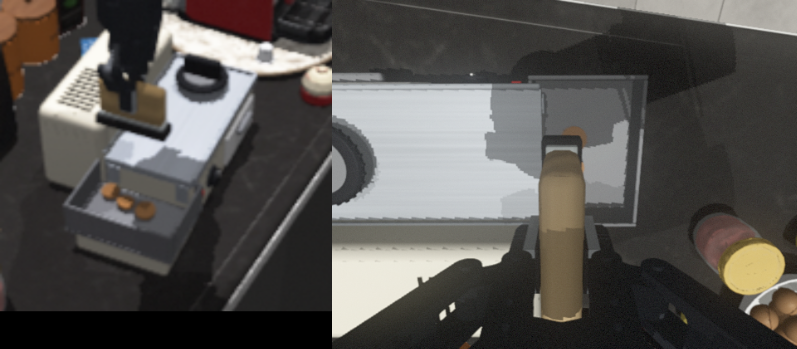

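All three shells lie in the tray (scene crop at (110,190), (125,203), (145,210)) and the deck is clear. Now I'll stand the scraper back.

Request:
arm_command:
  targets:
    - {"dp": [-0.03,0.6,0],"dr": [0,0,0],"grip": 0}
    - {"dp": [-0.03,0.7,0],"dr": [0,0,0],"grip": 0}
    - {"dp": [-0.03,0.7,0],"dr": [0,0,0],"grip": 0}
    - {"dp": [-0.03,0.7,0],"dr": [0,0,0],"grip": 0}
    - {"dp": [-0.03,0.7,0],"dr": [0,0,0],"grip": 0}
    - {"dp": [-0.03,0.7,0],"dr": [0,0,0],"grip": 0}
    - {"dp": [-0.03,0.7,0],"dr": [0,0,0],"grip": 0}
    - {"dp": [0,0,0.4],"dr": [0,0,0],"grip": 0}

```text
clock: 10.85
tool_pos: [0.5494, 0.3614, 0.2093]
tool_rot: [-0.067, 0.998, 0.001, 0.001]
ft_force: [0.3, 0.7, -2.0]
opening: 0.0193
gripper_force: 59.3
```

Request:
arm_command:
  targets:
    - {"dp": [0,0,0.6],"dr": [0,0,0],"grip": 0}
    - {"dp": [0,0,0.6],"dr": [0,0,0],"grip": 0}
    - {"dp": [0,0,0.6],"dr": [0,0,0],"grip": 0}
    - {"dp": [0,0,0.6],"dr": [0,0,0],"grip": 0}
    - {"dp": [0,0,0.4],"dr": [0,0,0],"grip": 0}
    - {"dp": [0,0,0.2],"dr": [0,0,0],"grip": 0}
    - {"dp": [0,0,0],"dr": [0,0,0],"grip": 0}
    - {"dp": [0,0,0],"dr": [0,0,0],"grip": 0}

```text
clock: 11.65
tool_pos: [0.55, 0.3572, 0.0602]
tool_rot: [-0.065, 0.998, 0.0, 0.0]
ft_force: [-0.2, 0.1, -1.2]
opening: 0.0194
gripper_force: 59.3
```

Request:
arm_command:
  targets:
    - {"dp": [0,0,0.1],"dr": [0,0,0],"grip": 0}
    - {"dp": [0,0,0.08],"dr": [0,0,0],"grip": 0}
    - {"dp": [0,0,0.02],"dr": [0,0,0],"grip": 0}
    - {"dp": [0,0,0],"dr": [0,0,0],"grip": 0}
    - {"dp": [0,0,0],"dr": [0,0,0],"grip": 0}

```text
clock: 12.15
tool_pos: [0.5497, 0.3571, 0.0497]
tool_rot: [-0.065, 0.998, 0.0, 0.0]
ft_force: [0.5, 0.1, -1.3]
opening: 0.0192
gripper_force: 59.4
```

Request:
arm_command:
  targets:
    - {"dp": [0,0,0.015],"dr": [0,0,0],"grip": 0}
    - {"dp": [0,0,0],"dr": [0,0,0],"grip": 0}
    - {"dp": [0,0,0],"dr": [0,0,0],"grip": 0}

```text
clock: 12.45
tool_pos: [0.5497, 0.3571, 0.0496]
tool_rot: [-0.065, 0.998, 0.0, 0.0]
ft_force: [-3.4, -0.4, 5.8]
opening: 0.0191
gripper_force: 60.1
```

Request:
arm_command:
  targets:
    - {"dp": [0,0,0],"dr": [0,0,0],"grip": 0.4}
    - {"dp": [0,0,0],"dr": [0,0,0],"grip": 0.6}
    - {"dp": [0,0,0],"dr": [0,0,0],"grip": 0.7}
    - {"dp": [0,0,0],"dr": [0,0,0],"grip": 0.7}
    - {"dp": [0,0,-0.3],"dr": [0,0,0],"grip": 0.7}
    - {"dp": [0,0,-0.5],"dr": [0,0,0],"grip": 0.7}
    - {"dp": [0,0,-0.7],"dr": [0,0,0],"grip": 0.7}
    - {"dp": [0,0,-0.8],"dr": [0,0,0],"grip": 0.7}

```text
clock: 13.25
tool_pos: [0.549, 0.3566, 0.1638]
tool_rot: [-0.065, 0.998, -0.001, -0.001]
ft_force: [-0.0, 0.2, -0.3]
opening: 0.0596
gripper_force: 0.0
```

Request:
arm_command:
  targets:
    - {"dp": [0,0,-0.8],"dr": [0,0,0],"grip": 0.7}
    - {"dp": [0,0,-0.8],"dr": [0,0,0],"grip": 0.7}
    - {"dp": [0,0,0],"dr": [0,0,0],"grip": 0.7}
    - {"dp": [0,0,0],"dr": [0,0,0],"grip": 0.7}

```text
clock: 13.65
tool_pos: [0.5499, 0.3575, 0.2448]
tool_rot: [-0.065, 0.998, 0.001, 0.001]
ft_force: [-0.9, 0.8, -1.3]
opening: 0.0598
gripper_force: 0.0
```

```bash
python3 - <<'E'
from h import *
s=bot.observe();c=bot.read_camera('scene');P=cloud(c);Z=P[...,2];b=np.zeros(Z.shape,bool);b[260:340,180:260]=1
rects(P,b&(Z>.06)&(Z<.08)&(P[...,0]>.45)&(P[...,0]<.62),20)
q=P[b&(Z>.004)&(Z<.1)&(P[...,0]<.6)&(P[...,0]>.48)&(P[...,1]<.42)&(P[...,1]>.3)];print(np.percentile(q,[2,98],axis=0).round(3))
plan([.5875,-.0936,.20],s)
E
```

```text
290 c [549.  356.8] [85.8 20.4] 6.5 z [0.0617 0.0706 0.0744] px [203 287  33  19]
[[0.491 0.313 0.004]
 [0.59  0.408 0.074]]
pos [0.5499 0.3575 0.2448] tool y angle 97.49 dp units [ 0.43  -9.044  0.878] clock 13.65 j [ 0.81  0.47  0.42 -0.   -1.52 -2.25]
```

Request:
arm_command:
  targets:
    - {"dp": [0.036,-0.754,0],"dr": [0,0,0],"grip": 0.7}
    - {"dp": [0.036,-0.754,0],"dr": [0,0,0],"grip": 0.7}
    - {"dp": [0.036,-0.754,0],"dr": [0,0,0],"grip": 0.7}
    - {"dp": [0.036,-0.754,0],"dr": [0,0,0],"grip": 0.7}
    - {"dp": [0.036,-0.754,0],"dr": [0,0,0],"grip": 0.7}
    - {"dp": [0.036,-0.754,0],"dr": [0,0,0],"grip": 0.7}
    - {"dp": [0.036,-0.754,0],"dr": [0,0,0],"grip": 0.7}
    - {"dp": [0.036,-0.754,0],"dr": [0,0,0],"grip": 0.7}

```text
clock: 14.5
tool_pos: [0.5738, 0.0545, 0.242]
tool_rot: [-0.065, 0.998, -0.0, -0.002]
ft_force: [0.4, 1.4, -0.2]
opening: 0.0599
gripper_force: 0.0
```

Request:
arm_command:
  targets:
    - {"dp": [0.036,-0.754,0],"dr": [0,0,0],"grip": 0.7}
    - {"dp": [0.036,-0.754,0],"dr": [0,0,0],"grip": 0.7}
    - {"dp": [0.036,-0.754,0],"dr": [0,0,0],"grip": 0.7}
    - {"dp": [0.036,-0.754,0],"dr": [0,0,0],"grip": 0.7}
    - {"dp": [0,0,0],"dr": [0,0,0],"grip": 0.7}
    - {"dp": [0,0,0],"dr": [0,0,0],"grip": 0.7}

```text
clock: 15.1
tool_pos: [0.5864, -0.095, 0.242]
tool_rot: [-0.064, 0.998, 0.0, -0.002]
ft_force: [0.5, 0.6, 0.4]
opening: 0.0597
gripper_force: 0.0
```

```bash
python3 - <<'E'
from h import *
s,c=wrist('w6');P=cloud(c);Z=P[...,2];M=mill(P)
near=(np.abs(M[...,1]+.07)<.05)&(np.abs(M[...,0])<.06)&(c['z_map']>.03)
rects(P,near&(Z>.14)&(Z<.152));rects(P,near&(Z>.112)&(Z<.122))
plan([.5875,-.0936,.133],s);print(s['ft_force'],s['moment'])
E
```

```text
1504 c [588.4 -94.1] [54.8 13.6] 7.1 z [0.1428 0.1465 0.1481] px [267 181  20  78]
5977 c [588.8 -94. ] [77.8 78.3] 8.5 z [0.1151 0.1179 0.1194] px [226 159 102  98]
pos [ 0.5864 -0.095   0.242 ] tool y angle 97.38 dp units [-0.031  0.024  2.18 ] clock 15.1 j [ 0.1   0.35  0.23 -0.   -1.45 -1.54]
[0.49576208 0.6281331  0.40115068] [ 0.07005689  0.0439441  -0.00123744]
```

View pics/w6.png

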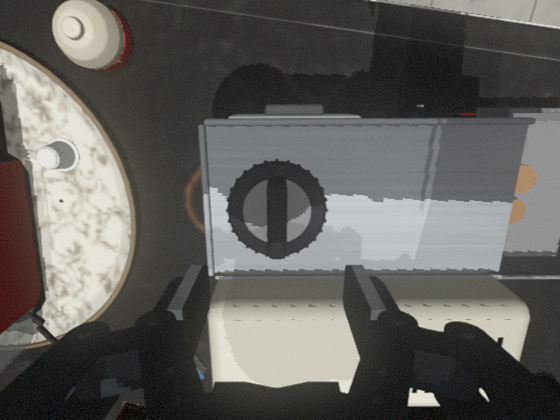

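The cap's wing is at (277,215), aligned with the jaws, and the collar is clear. I'll descend and grasp.

Request:
arm_command:
  targets:
    - {"dp": [-0.038,0.015,0],"dr": [0,0,0],"grip": 0.7}
    - {"dp": [0,0,0.5],"dr": [0,0,0],"grip": 0.7}
    - {"dp": [0,0,0.5],"dr": [0,0,0],"grip": 0.7}
    - {"dp": [0,0,0.5],"dr": [0,0,0],"grip": 0.6}
    - {"dp": [0,0,0.3],"dr": [0,0,0],"grip": 0.6}
    - {"dp": [0,0,0.2],"dr": [0,0,0],"grip": 0.6}
    - {"dp": [0,0,0],"dr": [0,0,0],"grip": 0.6}
    - {"dp": [0,0,0],"dr": [0,0,0],"grip": 0.6}

```text
clock: 15.95
tool_pos: [0.5894, -0.0929, 0.1445]
tool_rot: [-0.066, 0.998, -0.0, 0.001]
ft_force: [-0.1, -0.4, 0.5]
opening: 0.051
gripper_force: 0.0
```

```bash
python3 - <<'E'
from h import *
plan([.5882,-.094,.138]);s=bot.observe();print(s['ft_force'],s['moment'])
E
```

```text
pos [ 0.5894 -0.0929  0.1445] tool y angle 97.54 dp units [ 0.027 -0.018  0.131] clock 15.95 j [ 0.11  0.39  0.04  0.   -1.22 -1.55]
[-0.10868264 -0.39502831  0.47031648] [-0.00488035 -0.03556493 -0.01719996]
```

Request:
arm_command:
  targets:
    - {"dp": [0.02,-0.02,0.11],"dr": [0,0,0],"grip": 0.4}
    - {"dp": [0,0,0],"dr": [0,0,0],"grip": 0.3}
    - {"dp": [0,0,0],"dr": [0,0,0],"grip": 0.25}
    - {"dp": [0,0,0],"dr": [0,0,0],"grip": 0.25}

```text
clock: 16.35
tool_pos: [0.5882, -0.0945, 0.1386]
tool_rot: [-0.065, 0.998, -0.0, 0.0]
ft_force: [0.0, -0.1, -0.0]
opening: 0.0215
gripper_force: 0.0
```

Request:
arm_command:
  targets:
    - {"dp": [0,0,0],"dr": [0,0,0],"grip": 0.0}
    - {"dp": [0,0,0],"dr": [0,0,0],"grip": 0}
    - {"dp": [0,0,0],"dr": [0,0,0],"grip": 0}
    - {"dp": [0,0,0],"dr": [0,0,0],"grip": 0}
    - {"dp": [0,0,0],"dr": [0,0,0],"grip": 0}

```text
clock: 16.85
tool_pos: [0.5883, -0.0945, 0.1388]
tool_rot: [-0.065, 0.998, -0.0, 0.0]
ft_force: [0.1, 0.5, 4.4]
opening: 0.0125
gripper_force: 61.3
```

```bash
python3 - <<'E'
from h import *
plan([.5882,-.094,.138]);s=bot.observe();print(s['ft_force'],s['moment'],s['opening'],s['gripper_force'])
E
```

```text
pos [ 0.5883 -0.0945  0.1388] tool y angle 97.49 dp units [0.001 0.01  0.015] clock 16.85 j [ 0.1   0.39  0.03  0.   -1.21 -1.54]
[0.06404857 0.47629308 4.36234032] [ 0.10667562  0.25801311 -0.05577743] 0.012525252331877252 61.34670853614807
```

Request:
arm_command:
  targets:
    - {"dp": [0,0,0],"dr": [0,0,-0.4],"grip": 0}
    - {"dp": [0,0,0],"dr": [0,0,-0.4],"grip": 0}
    - {"dp": [0,0,0],"dr": [0,0,-0.4],"grip": 0}
    - {"dp": [0,0,0],"dr": [0,0,0],"grip": 0}

```text
clock: 17.25
tool_pos: [0.5885, -0.0945, 0.1388]
tool_rot: [-0.128, 0.992, -0.0, 0.001]
ft_force: [0.3, -0.2, 4.4]
opening: 0.0127
gripper_force: 61.4
```

```bash
cat > st.py <<'E'
from h import *
plan([.5882,-.094,.138]);s=bot.observe();print(s['ft_force'].round(2),s['moment'].round(3),s['opening'].round(4),s['tau'].round(2)[5])
E
python3 st.py
```

```text
pos [ 0.5885 -0.0945  0.1388] tool y angle 104.72 dp units [0.003 0.011 0.015] clock 17.25 j [ 0.1   0.4   0.03  0.   -1.21 -1.42]Traceback (most recent call last):
  File "st.py", line 2, in <module>
    plan([.5882,-.094,.138]);s=bot.observe();print(s['ft_force'].round(2),s['moment'].round(3),s['opening'].round(4),s['tau'].round(2)[5])
                                                                                               ^^^^^^^^^^^^^^^^^^
AttributeError: 'float' object has no attribute 'round'
```

Request:
arm_command:
  targets:
    - {"dp": [0,0,0],"dr": [0,0,-0.25],"grip": 0}
    - {"dp": [0,0,0],"dr": [0,0,-0.2],"grip": 0}
    - {"dp": [0,0,0],"dr": [0,0,0],"grip": 0}

```text
clock: 17.55
tool_pos: [0.5884, -0.0946, 0.1388]
tool_rot: [-0.152, 0.988, -0.0, 0.001]
ft_force: [0.4, 1.2, 5.5]
opening: 0.0128
gripper_force: 61.6
```

```bash
python3 st.py
```

```text
pos [ 0.5884 -0.0946  0.1388] tool y angle 107.45 dp units [0.001 0.012 0.015] clock 17.55 j [ 0.1   0.4   0.03  0.   -1.21 -1.37]Traceback (most recent call last):
  File "st.py", line 2, in <module>
    plan([.5882,-.094,.138]);s=bot.observe();print(s['ft_force'].round(2),s['moment'].round(3),s['opening'].round(4),s['tau'].round(2)[5])
                                                                                               ^^^^^^^^^^^^^^^^^^
AttributeError: 'float' object has no attribute 'round'
```

Turned about 10° so far; I'll check the moment before going further.

```bash
sed -i "s/s\['opening'\].round(4)/s['opening']/" st.py; python3 st.py
```

```text
pos [ 0.5884 -0.0946  0.1388] tool y angle 107.45 dp units [0.001 0.012 0.015] clock 17.55 j [ 0.1   0.4   0.03  0.   -1.21 -1.37]
[0.42 1.24 5.47] [ 0.033 -0.003  0.04 ] 0.01278471665388469 0.12
```

Request:
arm_command:
  targets:
    - {"dp": [0,0,0],"dr": [0,0,-0.15],"grip": 0}
    - {"dp": [0,0,0],"dr": [0,0,0],"grip": 0}

```text
clock: 17.75
tool_pos: [0.5884, -0.0945, 0.1388]
tool_rot: [-0.159, 0.987, -0.0, 0.001]
ft_force: [-0.0, -0.4, 5.6]
opening: 0.0126
gripper_force: 61.5
```

```bash
python3 st.py
```

```text
pos [ 0.5884 -0.0945  0.1388] tool y angle 108.34 dp units [0.001 0.012 0.015] clock 17.75 j [ 0.1   0.4   0.03  0.   -1.21 -1.35]
[-0.01 -0.36  5.6 ] [-0.025  0.021  0.03 ] 0.012644223372055034 0.11
```

Request:
arm_command:
  targets:
    - {"dp": [0,0,0],"dr": [0,0,-0.15],"grip": 0}
    - {"dp": [0,0,0],"dr": [0,0,-0.15],"grip": 0}
    - {"dp": [0,0,0],"dr": [0,0,0],"grip": 0}

```text
clock: 18.05
tool_pos: [0.5884, -0.0945, 0.1388]
tool_rot: [-0.175, 0.985, -0.0, 0.0]
ft_force: [0.4, -0.7, 4.9]
opening: 0.0128
gripper_force: 61.6
```

```bash
python3 st.py
```

```text
pos [ 0.5884 -0.0945  0.1388] tool y angle 110.14 dp units [0.    0.011 0.015] clock 18.05 j [ 0.1   0.4   0.03  0.   -1.21 -1.32]
[ 0.42 -0.72  4.9 ] [0.075 0.014 0.008] 0.012774731689593845 0.11
```

Request:
arm_command:
  targets:
    - {"dp": [0,0,0],"dr": [0,0,-0.3],"grip": 0}
    - {"dp": [0,0,0],"dr": [0,0,-0.3],"grip": 0}
    - {"dp": [0,0,0],"dr": [0,0,0],"grip": 0}

```text
clock: 18.35
tool_pos: [0.5884, -0.0945, 0.1388]
tool_rot: [-0.206, 0.979, -0.0, 0.0]
ft_force: [0.5, -0.6, 5.2]
opening: 0.0122
gripper_force: 61.6
```

```bash
python3 st.py
```

```text
pos [ 0.5884 -0.0945  0.1388] tool y angle 113.77 dp units [-0.     0.011  0.015] clock 18.35 j [ 0.1   0.4   0.03  0.   -1.21 -1.26]
[ 0.49 -0.56  5.21] [0.006 0.028 0.081] 0.012204025506017681 0.16
```

It has turned 16° with no resistance, well past the 10° stop, so the thread is right-handed. I'll continue to about 63°.

Request:
arm_command:
  targets:
    - {"dp": [0,0,0],"dr": [0,0,-0.7],"grip": 0}
    - {"dp": [0,0,0],"dr": [0,0,-0.7],"grip": 0}
    - {"dp": [0,0,0],"dr": [0,0,-0.7],"grip": 0}
    - {"dp": [0,0,0],"dr": [0,0,-0.7],"grip": 0}
    - {"dp": [0,0,0],"dr": [0,0,-0.7],"grip": 0}
    - {"dp": [0,0,0],"dr": [0,0,-0.7],"grip": 0}
    - {"dp": [0,0,0],"dr": [0,0,0],"grip": 0}

```text
clock: 19.05
tool_pos: [0.5884, -0.0945, 0.1388]
tool_rot: [-0.415, 0.91, -0.0, 0.0]
ft_force: [0.5, -0.1, 5.9]
opening: 0.0127
gripper_force: 61.6
```

```bash
python3 st.py
```

```text
pos [ 0.5884 -0.0945  0.1388] tool y angle 139.04 dp units [-0.005  0.01   0.015] clock 19.05 j [ 0.1   0.4   0.03  0.   -1.21 -0.82]
[ 0.54 -0.1   5.86] [0.033 0.042 0.155] 0.01269123040518969 0.53
```

Request:
arm_command:
  targets:
    - {"dp": [0,0,0],"dr": [0,0,-0.7],"grip": 0}
    - {"dp": [0,0,0],"dr": [0,0,-0.7],"grip": 0}
    - {"dp": [0,0,0],"dr": [0,0,-0.7],"grip": 0}
    - {"dp": [0,0,0],"dr": [0,0,-0.7],"grip": 0}
    - {"dp": [0,0,0],"dr": [0,0,-0.7],"grip": 0}
    - {"dp": [0,0,0],"dr": [0,0,-0.2],"grip": 0}
    - {"dp": [0,0,0],"dr": [0,0,0],"grip": 0}
    - {"dp": [0,0,0],"dr": [0,0,0],"grip": 0}

```text
clock: 19.85
tool_pos: [0.5884, -0.0945, 0.1387]
tool_rot: [-0.582, 0.813, -0.0, 0.0]
ft_force: [-0.5, -0.1, 4.9]
opening: 0.0127
gripper_force: 61.6
```

```bash
python3 st.py
```

```text
pos [ 0.5884 -0.0945  0.1387] tool y angle 161.14 dp units [-0.008  0.007  0.015] clock 19.85 j [ 0.1   0.4   0.03  0.   -1.21 -0.43]
[-0.5  -0.14  4.89] [0.022 0.09  0.114] 0.012705963714234563 -0.09
```

Turned 63.6° with no load. Now a gentle trial lift.

Request:
arm_command:
  targets:
    - {"dp": [0,0,-0.04],"dr": [0,0,0],"grip": 0}
    - {"dp": [0,0,-0.04],"dr": [0,0,0],"grip": 0}
    - {"dp": [0,0,-0.04],"dr": [0,0,0],"grip": 0}
    - {"dp": [0,0,0],"dr": [0,0,0],"grip": 0}

```text
clock: 20.25
tool_pos: [0.5879, -0.0944, 0.1441]
tool_rot: [-0.581, 0.814, 0.0, -0.0]
ft_force: [-0.5, 0.2, -0.4]
opening: 0.013
gripper_force: 60.6
```

```bash
python3 st.py
```

```text
pos [ 0.5879 -0.0944  0.1441] tool y angle 161.09 dp units [-0.009 -0.002  0.123] clock 20.25 j [ 0.1   0.39  0.04 -0.   -1.22 -0.43]
[-0.54  0.23 -0.35] [-0.013 -0.005 -0.025] 0.012971412740119379 0.0
```

Request:
arm_command:
  targets:
    - {"dp": [0,0,-0.15],"dr": [0,0,0],"grip": 0}
    - {"dp": [0,0,-0.2],"dr": [0,0,0],"grip": 0}
    - {"dp": [0,0,-0.3],"dr": [0,0,0],"grip": 0}
    - {"dp": [0,0,-0.4],"dr": [0,0,0],"grip": 0}
    - {"dp": [0,0,-0.5],"dr": [0,0,0],"grip": 0}
    - {"dp": [0,0,-0.5],"dr": [0,0,0],"grip": 0}
    - {"dp": [0,0,-0.5],"dr": [0,0,0],"grip": 0}
    - {"dp": [0,0,-0.4],"dr": [0,0,0],"grip": 0}

```text
clock: 21.05
tool_pos: [0.5882, -0.0946, 0.2946]
tool_rot: [-0.581, 0.814, -0.001, 0.001]
ft_force: [0.7, 0.1, -0.9]
opening: 0.0129
gripper_force: 60.6
```

Request:
arm_command:
  targets:
    - {"dp": [0,0,-0.2],"dr": [0,0,0],"grip": 0}
    - {"dp": [0,0,0],"dr": [0,0,0],"grip": 0}
    - {"dp": [0,0,0],"dr": [0,0,0],"grip": 0}
    - {"dp": [0,0,0],"dr": [0,0,0],"grip": 0}
    - {"dp": [0,0,0],"dr": [0,0,0],"grip": 0}

```text
clock: 21.55
tool_pos: [0.5877, -0.0944, 0.3007]
tool_rot: [-0.581, 0.814, 0.001, -0.001]
ft_force: [0.3, 1.1, -1.0]
opening: 0.0126
gripper_force: 60.7
```

```bash
python3 st.py; python3 - <<'E'
from h import *
a=bot.read_camera('scene')['pixels'][90:350,140:400];b=bot.read_camera('top')['pixels'][120:270,100:430]
a=cv2.resize(a,(400,400));b=cv2.resize(b,(400,182))
im=np.zeros((400,800,3),np.uint8);im[:,:400]=a;im[:182,400:]=b
cv2.imwrite('pics/end.png',im[...,::-1])
E
```

```text
pos [ 0.5877 -0.0944  0.3007] tool y angle 161.09 dp units [-0.013 -0.013  3.253] clock 21.55 j [ 0.1   0.34  0.37 -0.   -1.6  -0.43]
[ 0.26  1.15 -1.03] [-0.003  0.003  0.045] 0.012581956382488553 0.0
```

View pics/end.png

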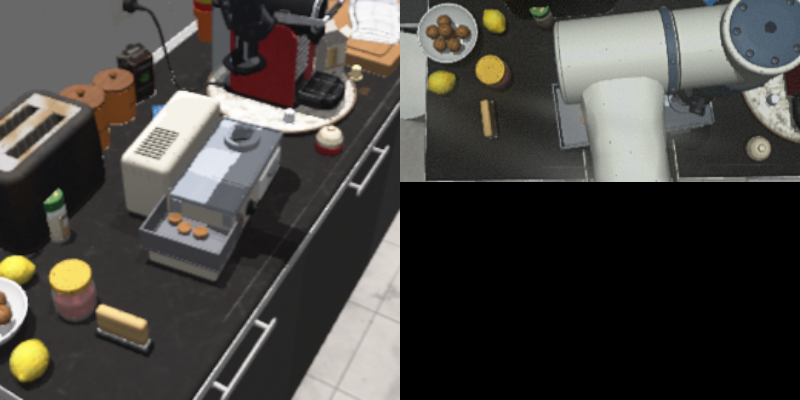

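The collar at (240,135) is open and the cap is held high at (235,50). The three shells are in the tray, the scraper stands at (123,325), and the jar and timer are in place. Handing in.

```bash
python3 -c "
from rig import bot
print(bot.close_job())"
```

```text
the job is handed in; nothing more can be done
None
```

I handed the job in at about 21.7 s: the three shells are in the catch tray and the scraper stands upright on the worktop. The cap turned freely counter-clockwise (right-hand thread), lifted out level and is held about 160 mm above its seat, with the timer and jar untouched; no verdict was returned.

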